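# Free the long ruler from the half-open drawer

## Robot

A 6-joint arm with a two-finger parallel gripper is mounted at the origin on the work surface. World frame = base frame: x ahead of the robot, y to its left, z up, the work surface at z = 0. Lengths are in m, angles in rad, forces in N, time in s.
With the tool pointing down it reaches from about 0.3 to 0.875 m from the base axis. Payload 4.2 kg.
Tool frame: the origin (TCP) lies midway between the tips of the shut fingers; the grasp point (between the pads) lies 19 mm behind it; z points along the fingers, y is the direction in which the jaws open and shut (so a half turn about z gives the same grasp; the last joint's range is limited). The gripper opens to 85 mm and grips with 20 to 120 N. Pads are 22 mm wide; open, the fingers measure 114 mm over their backs; the gripper's body (76 mm by 85 mm) begins 54 mm behind the grasp point. The pads swing forward as they close: fully open they stand 13 mm farther back than shut.
Start: joints at [1.294, 0.32, 1.565, -0, 1.257, -0.02], TCP at [0.146, 0.556, 0.231] pointing down, gripper open.
Joint ranges: [-3.11, 3.11], [-0.84, 2.01], [0.21, 2.61], [-1.34, 4.49], [0.05, 2.63], [-2.56, 2.56]. Speed limits (rad/s): [2.57, 2.57, 3.14, 3.14, 3.14, 3.14].

## Interface

Orientations are given as a 3x3 rotation matrix whose columns are the frame's x, y, z axes.
In Python, from bench import sensors, imaging, env gives the robot as it stands.
- The arm moves only by the tool send_rows, never from a script. Its argument "deltas" is a list of rows, each a list of 7 numbers: the turn, a rotation vector about the world's x, y, z in rad, then the shift along the world's x, y, z in cm, then the closure, from 0 (fully open) to 1 (shut). In form: [[rx, ry, rz, dx, dy, dz, fingers], ...]. A call has 1 to 20 rows; each row shifts and turns the commanded pose from where the row before left it; what a row does not reach is not made up. A row lasts 1/8 s, in which the tool goes at most 62.5 mm and 10.7 degrees, less where a joint would pass 70% of its speed; a pose out of reach is approached as far as the arm can. A call is refused whole if a number of a shift passes 6.25 or a number of a turn 0.188, either way. A call with a gripper value outside its range is refused whole. The fingers move at their own pace and stop on an object; the grip force is fixed at half the most. Time passes only in rows, so rows that do not move let the fingers close. It gives the time, the measured TCP pose, the force and the opening at its end, in the units of the state.
- sensors.sense(): the state, without advancing time (a new reading comes with each control period).
- imaging.read_camera(name): name is "scene" or "top" or "wrist"; returns the picture (420x560x3 uint8, red, green, blue); there is no depth.
- imaging.calibration(name): a dict with "K" (3x3 intrinsics, pixels), "k1" (the pictures are not rectified: a ray, as slopes to the right and down, at radius r is drawn at 1 + k1 r^2 times it, then the intrinsics apply), "R" (3x3) and "t" (3): a world point X has camera coordinates R X + t; the wrist camera has in their place "T_tool_cam" (4x4, takes a point from camera to tool coordinates, whose origin is the TCP and whose axes are the flange's). Camera axes: x right, y down, z forward; pixel columns grow to the right and rows downward; lengths in m; the calibration is good to about 2 mm. A picture is of the moment at which its call begins: read the wrist's pose just before it. calibration takes no time and is no camera call.
- env.sign_off(): hands the job in, once; it reports no verdict.
The state is a dict: "clock": time; "joint_pos": joint angles; "joint_vel": joint speeds; "effort": joint torques, N m; "tcp_pos": TCP position; "eef_rot": TCP orientation; "contact_force": force on the tool from outside, world axes, zero at the start; "moment": the same for the moment, N m; "width": finger opening in m.
Only numpy, scipy, OpenCV 4.12 (cv2) and the standard library are available. Lean on these libraries where they do the work, as an engineer would, in place of code of your own. Each camera call takes 0.05 s, during which the arm holds its last target.

## Task

I need the wooden ruler from the lower drawer, but the upper drawer has been left open over it: first push the upper drawer fully home until its catch takes it. The lower drawer opens only halfway and the ruler is longer than the gap, so take the ruler by the part you can reach, tilt its near end up over the drawer front and draw it out from under the unit on the slant. Finish holding it still in the gripper with the whole ruler higher than the top of the drawer unit, touching nothing else, and leave the jar, mouse and sharpener where they are.

Things in the scene. Friction and masses are not known exactly. Their poses are not given: they have to be found in the camera images.
- unit: walnut plywood desktop drawer unit with two drawers, one above the other; 350 mm deep, 260 mm wide, 152 mm high, fixed to the desk. Origin: centre of its underside, on the desk top. +x runs from its front to its back (the drawers open along -x), +y across its width, +z up. Its front plane, where the drawer openings are, lies at x = -175 mm. The board between the two drawers spans z = 77 to 85 mm and its front edge is in that front plane
- top_drawer (a joint): how far the upper drawer stands open, in m: 0 = fully home, front flush with the unit; at most 0.18. It slides easily (about 1 N); a sprung roller catch resists with up to some 8 N from 12 mm to 5 mm before home, then pulls it home and keeps it there
- top_front (a point): middle of the top edge of the upper drawer's front, on its outer face. The front is a flat panel 240 mm wide, from 54 mm below this point up to it (87 to 141 mm above the desk), 12 mm thick, with a steel knob (18 mm across, standing out 19 mm) 27 mm below this point
- low_drawer (a joint): how far the lower drawer stands open, in m: it begins at or within 4 mm of its stop, 0.18, and cannot open farther; it slides with about 4 N of friction
- low_front (a point): middle of the top edge of the lower drawer's front, on its outer face, 75 mm above the desk. The front is 12 mm thick and 240 mm wide with the same knob 32 mm below this point. Inside, the drawer is 317 mm long and 226 mm wide, its lined floor 17 mm above the desk and its sides 61 mm above the desk; so the clear height under the board between the drawers is 60 mm, and the drawer front stands 58 mm above the drawer floor
- ruler: beech desk ruler, 300 mm long, 32 mm wide, 7 mm thick, about 50 g, lying flat on the lower drawer's floor, roughly front to back (within about 12 degrees), its near half in the open and its far half under the unit. Origin: centre of its underside; +x along its length from the near end to the far end, +y across its width, +z up
- ruler_front (a point): middle of the ruler's near end (towards the drawer front), at half its thickness
- ruler_back (a point): middle of the ruler's far end (inside the unit at the start), at half its thickness
- jar: closed glass candy jar with a steel lid, 90 mm across, 123 mm high, standing on the desk; origin: centre of its underside. Leave it alone
- mouse: grey computer mouse, 104 x 60 mm, 37 mm high, on the desk; origin: centre of its underside, x along its length. Leave it alone
- sharpener: small steel pencil sharpener, 30 x 17 mm, 13 mm high, on the desk; origin: centre of its underside. Leave it alone

How it is judged:
By the outcome, as a careful person would: the job done as asked, in the order asked, and still so for the second after the job is handed in, while the arm keeps its last pose, push and grip.
It also fails if it takes over 58 s, if anything falls off the work surface, if the arm or the gripper's body presses on something with over 40 N, if the wrist force passes 120 N, or if a joint passes its speed limit or range.

## Working session

There is one attempt and no reset: what is moved stays moved. The work goes in short steps, Python scripts to look and compute and a tool call to move; the robot and the scene stay as the last step left them, time stands still between calls to the robot, and variables do not carry over. Pictures are saved under pics/ and viewed, and the job is handed in when it is done.

Besides the shell and the picture viewer there is one more tool, called as name(argument=value, ...) on one line, values as JSON. send_rows: Moves the arm, as the interface text tells. Its arguments: {"type":"object","properties":{"deltas":{"type":"array","items":{"type":"array","items":{"type":"number"}}}},"required":["deltas"]}

```bash
mkdir -p pics; ls
python3 - <<'E'
from bench import sensors, imaging, env
import cv2
for n in ["scene","top"]:
    im=imaging.read_camera(n); cv2.imwrite(f"pics/{n}0.png",im[:,:,::-1])
    c=imaging.calibration(n); print(n,c)
print(sensors.sense()); print(imaging.calibration("wrist"))
E
```

```text
pics
scene {'K': array([[415.60020433,   0.        , 281.04677857],
       [  0.        , 415.60020433, 205.87923454],
       [  0.        ,   0.        ,   1.        ]]), 'k1': -0.10943343993162369, 'R': array([[-0.95437168,  0.29861263,  0.00228093],
       [ 0.23336814,  0.75057121, -0.61820884],
       [-0.18631697, -0.58946871, -0.78601058]]), 't': array([ 0.56489938, -0.02049398,  1.08326719])}
top {'K': array([[507.73939765,   0.        , 271.43606991],
       [  0.        , 507.73939765, 216.38666817],
       [  0.        ,   0.        ,   1.        ]]), 'k1': -0.05287668228847486, 'R': array([[-0.00577172, -0.99977778,  0.02027489],
       [-0.99179854,  0.0031345 , -0.12777255],
       [ 0.1276806 , -0.02084608, -0.99159624]]), 't': array([-0.06810179,  0.56473817,  1.13525678])}
{'clock': 0.1, 'joint_pos': array([ 1.29401645e+00,  3.20195265e-01,  1.56554304e+00, -3.48135109e-05,
        1.25740038e+00, -1.99898806e-02]), 'joint_vel': array([ 0.00194752, -0.00133124, -0.00400823,  0.00085168, -0.0003403 ,
        0.0003818 ]), 'effort': array([ 1.06672640e-03, -4.16409981e
[... 324 characters left out ...]
01]]), 'contact_force': array([0.09037341, 0.07548455, 0.82398162]), 'moment': array([ 0.03497319, -0.03328477,  0.01499713]), 'width': 0.0851386697635645}
{'K': array([[330.70666296,   0.        , 279.48618068],
       [  0.        , 330.70666296, 209.35168643],
       [  0.        ,   0.        ,   1.        ]]), 'k1': 0.011060982107350592, 'T_tool_cam': array([[-7.59358311e-05, -9.61429970e-01, -2.75049826e-01,
         6.97234838e-02],
       [ 9.99999925e-01,  3.12454159e-05, -3.85297843e-04,
         8.23942268e-04],
       [ 3.79030940e-04, -2.75049835e-01,  9.61429896e-01,
        -1.42094867e-01],
       [ 0.00000000e+00,  0.00000000e+00,  0.00000000e+00,
         1.00000000e+00]])}
```

View pics/scene0.png

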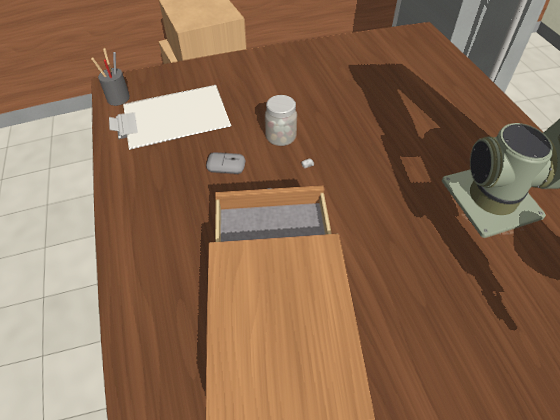

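View pics/top0.png

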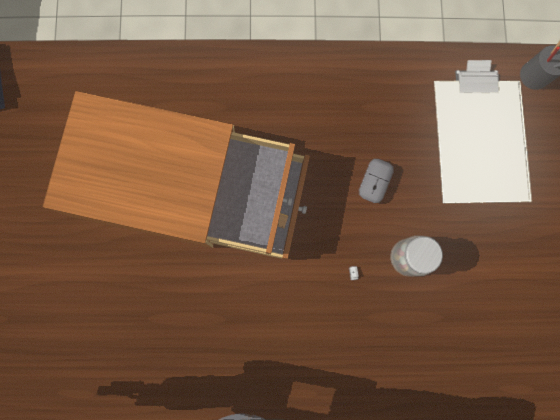

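```bash
cat > h.py <<'E'
import numpy as np, cv2
from bench import sensors, imaging, env
def ray(name,uv,cal=None,pose=None):
    c=imaging.calibration(name); k=c["k1"]
    K=c["K"]; d=np.array([(uv[0]-K[0,2])/K[0,0],(uv[1]-K[1,2])/K[1,1]])
    s=d.copy()
    for _ in range(30): s=d/(1+k*(s@s))
    v=np.array([s[0],s[1],1.])
    if name=="wrist":
        p,R=pose; T=c["T_tool_cam"]
        return R@T[:3,3]+p, R@T[:3,:3]@v
    R,t=c["R"],c["t"]; return -R.T@t, R.T@v
def onz(name,uv,z,pose=None):
    o,d=ray(name,uv,pose=pose); return o+d*(z-o[2])/d[2]
def proj(name,X,pose=None):
    c=imaging.calibration(name)
    X=np.asarray(X,float)
    if name=="wrist":
        p,R=pose;T=c["T_tool_cam"]; x=T[:3,:3].T@(R.T@(X-p)-T[:3,3])
    else: x=c["R"]@X+c["t"]
    s=x[:2]/x[2]; s=s*(1+c["k1"]*(s@s))
    return c["K"][:2,:2]@s+c["K"][:2,2]
def tri(a,b):
    A=[];B=[]
    (o1,d1),(o2,d2)=a,b
    t=np.linalg.lstsq(np.c_[d1,-d2],o2-o1,rcond=None)[0]
    p,q=o1+d1*t[0],o2+d2*t[1]; return (p+q)/2,np.linalg.norm(p-q)
E
python3 - <<'E'
from h import *
np.set_printoptions(precision=4,suppress=True)
im=cv2.imread("pics/top0.png")
c=im[80:270,30:330]; cv2.imwrite("pics/top0c.png",cv2.resize(c,None,fx=2.6,fy=2.6,interpolation=cv2.INTER_CUBIC))
im=cv2.imread("pics/scene0.png")
c=im[170:260,190:350]; cv2.imwrite("pics/scene0c.png",cv2.resize(c,None,fx=5,fy=5,interpolation=cv2.INTER_CUBIC))
P=[onz("top",p,.152) for p in [(77,93),(234,125),(209,242),(45,207)]]
for p in P: print(p)
for i in range(4): print(np.linalg.norm(P[i]-P[(i+1)%4]))
for p in [(294,145),(272,252)]: print(onz("top",p,.141))
E
```

```text
[0.819  0.3493 0.152 ]
[0.7462 0.0104 0.152 ]
[0.4967 0.061  0.152 ]
[0.5709 0.4047 0.152 ]
0.3465675048934311
0.25450610419939595
0.351629889723282
0.2542225364733293
[ 0.7053 -0.1177  0.141 ]
[ 0.4762 -0.0692  0.141 ]
```

View pics/top0c.png

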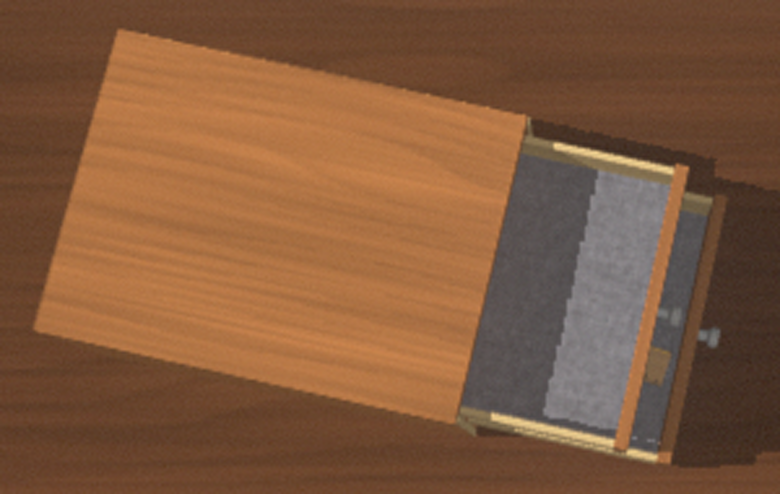

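View pics/scene0c.png

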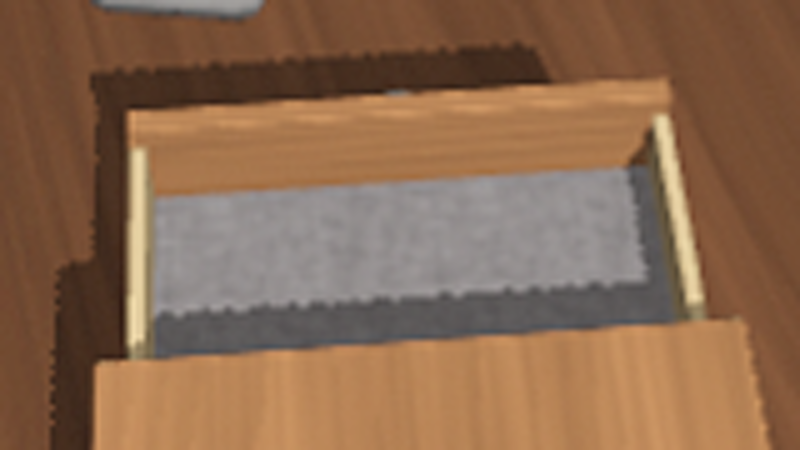

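send_rows(deltas=[[0,0,-0.0847,2.18,-3.89,0.5,0.2],[0,0,-0.0847,2.18,-3.89,0.5,0.5],[0,0,-0.0847,2.18,-3.89,0.5,1],[0,0,-0.0847,2.18,-3.89,0.5,1],[0,0,-0.0847,2.18,-3.89,0,1],[0,0,-0.0847,2.18,-3.89,0,1],[0,0,-0.0847,2.18,-3.89,0,1],[0,0,-0.0847,2.18,-3.89,0,1],[0,0,-0.0847,2.18,-3.89,0,1],[0,0,-0.0847,2.18,-3.89,0,1],[0,0,-0.0847,2.18,-3.89,0,1],[0,0,-0.0847,2.18,-3.89,0,1],[0,0,-0.0847,2.18,-3.89,0,1],[0,0,-0.0847,2.18,-3.89,0,1],[0,0,-0.0847,2.18,-3.89,0,1],[0,0,-0.0847,2.18,-3.89,0,1],[0,0,-0.0847,2.18,-3.89,0,1],[0,0,-0.0847,2.18,-3.89,0,1]])

```text
clock: 2.35
tcp_pos: [0.5388, -0.1454, 0.2509]
eef_rot: [[0.212, 0.977, -0.001], [0.977, -0.212, 0.0], [0.0, -0.001, -1.0]]
contact_force: [1.0, 1.0, -0.0]
width: 0.0
```

Run:
```python
from h import *
np.set_printoptions(precision=4,suppress=True)
s=sensors.sense(); print(s["tcp_pos"],s["eef_rot"],s["joint_pos"],s["clock"],s["contact_force"])
for n in ["wrist","top"]:
    cv2.imwrite(f"pics/{n}1.png",imaging.read_camera(n)[:,:,::-1])
for p in [(376,180),(353,272),(416,257)]: print(onz("top",p,.02 if p[0]<400 else .123))
```

```text
[ 0.5388 -0.1454  0.2509] [[ 0.212   0.9773 -0.0007]
 [ 0.9773 -0.212   0.0004]
 [ 0.0002 -0.0008 -1.    ]] [-0.2843  0.2816  1.5696  0.0002  1.2912 -0.0707] 2.35 [ 1.0025  1.02   -0.0206]
[ 0.6531 -0.3204  0.02  ]
[ 0.4358 -0.2596  0.02  ]
[ 0.4648 -0.3775  0.123 ]
```

View pics/wrist1.png

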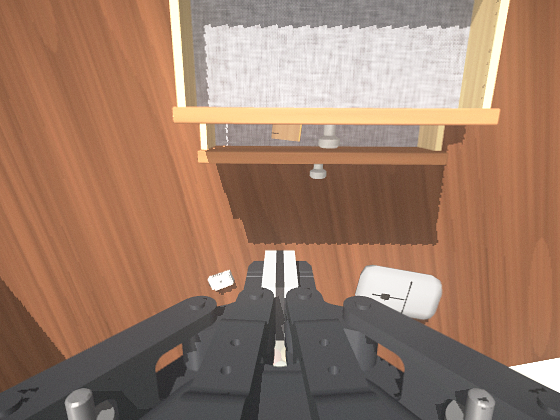

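View pics/top1.png

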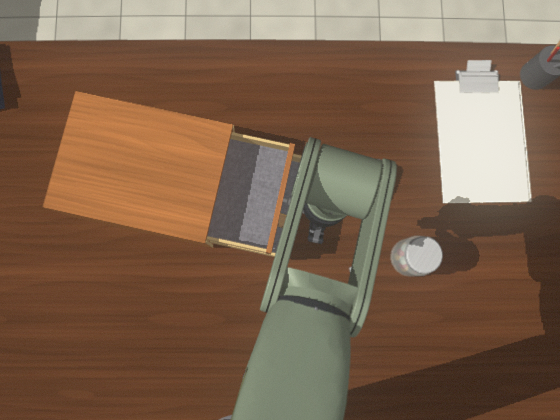

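send_rows(deltas=[[0,0,0,0,0,-3.5,1],[0,0,0,0,0,-3.5,1],[0,0,0,0,0,-3.5,1],[0,0,0,0,0,-3.4,1],[0,0,0,0.42,1.96,0,1],[0,0,0,0.42,1.96,0,1],[0,0,0,0.21,0.98,0,1],[0,0,0,0.21,0.98,0,1],[0,0,0,0.21,0.98,0,1],[0,0,0,0.21,0.98,0,1],[0,0,0,0.21,0.98,0,1],[0,0,0,0.21,0.98,0,1],[0,0,0,0.21,0.98,0,1],[0,0,0,0.21,0.98,0,1],[0,0,0,0.21,0.98,0,1],[0,0,0,0.21,0.98,0,1]])

```text
clock: 4.45
tcp_pos: [0.5679, -0.0062, 0.1122]
eef_rot: [[0.209, 0.978, -0.0], [0.978, -0.209, -0.0], [-0.0, -0.0, -1.0]]
contact_force: [0.4, -2.4, 0.8]
width: -0.0
```

Run:
```python
from h import *
cv2.imwrite(f"pics/wrist2.png",imaging.read_camera("wrist")[:,:,::-1])
print(sensors.sense()["contact_force"])
```

```text
[0.80925203 1.00853398 0.46892405]
```

View pics/wrist2.png

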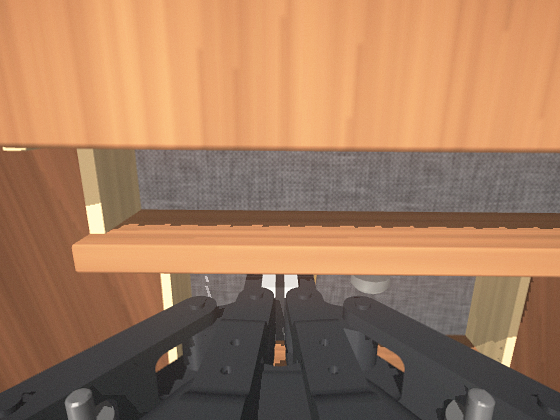

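send_rows(deltas=[[0,0,0,0.21,0.98,0,1],[0,0,0,0.21,0.98,0,1],[0,0,0,0.21,0.98,0,1],[0,0,0,0.1,0.49,0,1],[0,0,0,0.1,0.49,0,1],[0,0,0,0.05,0.25,0,1]])

```text
clock: 5.25
tcp_pos: [0.5764, 0.0332, 0.1123]
eef_rot: [[0.208, 0.978, -0.001], [0.978, -0.208, -0.004], [-0.004, 0.0, -1.0]]
contact_force: [-0.8, -6.4, -0.5]
width: -0.0003
```

Run:
```python
from h import *
cv2.imwrite(f"pics/wrist3.png",imaging.read_camera("wrist")[:,:,::-1])
s=sensors.sense();print(s["contact_force"],s["tcp_pos"])
```

```text
[ 0.29035023 -2.55000753 -1.4158405 ] [0.57652862 0.03399225 0.11226903]
```

View pics/wrist3.png

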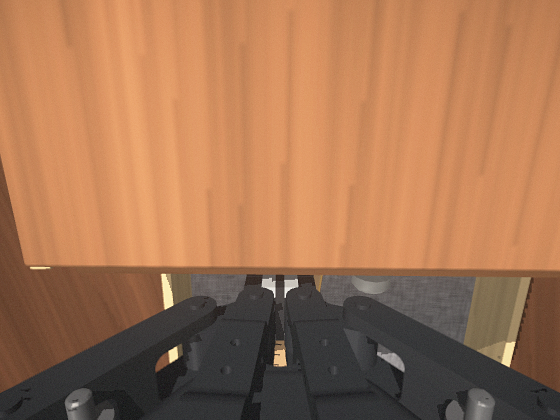

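send_rows(deltas=[[0,0,0,0.08,0.39,0,1],[0,0,0,0.08,0.39,0,1],[0,0,0,0,0,0,1]])

```text
clock: 5.68
tcp_pos: [0.5777, 0.0398, 0.1123]
eef_rot: [[0.208, 0.978, -0.001], [0.978, -0.208, -0.006], [-0.006, -0.0, -1.0]]
contact_force: [-1.0, -13.6, 1.0]
width: 0.0
```

send_rows(deltas=[[0,0,0,0.06,0.3,0,1],[0,0,0,0,0,0,1]])

```text
clock: 5.92
tcp_pos: [0.5777, 0.0399, 0.1123]
eef_rot: [[0.207, 0.978, -0.003], [0.978, -0.207, -0.011], [-0.011, -0.001, -1.0]]
contact_force: [-1.8, -22.6, 2.7]
width: 0.0002
```

send_rows(deltas=[[0,0,0,-0.21,-0.98,0,1],[0,0,0,-0.42,-1.96,0,1],[0,0,0,-0.84,-3.91,0,1],[0,0,0,-1.05,-4.89,2,1],[0,0,0,-0.42,-1.96,5,1],[0,0,0,0,0,5,1],[0,0,0,0,0,3,1],[0,0,0,0,0,0,1],[0,0,0,0,0,0,1]])

```text
clock: 7.05
tcp_pos: [0.5487, -0.0912, 0.2612]
eef_rot: [[0.209, 0.978, -0.002], [0.978, -0.209, 0.001], [0.0, -0.002, -1.0]]
contact_force: [-0.0, -1.2, 0.2]
width: -0.0
```

Run:
```python
from h import *
s=sensors.sense();print(s["contact_force"],s["tcp_pos"],s["eef_rot"],s["joint_vel"])
np.save("pose4.npy",np.c_[s["tcp_pos"],s["eef_rot"]])
for n in ["wrist","top"]:
    cv2.imwrite(f"pics/{n}4.png",imaging.read_camera(n)[:,:,::-1])
```

```text
[-0.03292706 -1.17181893  0.21798382] [ 0.54867913 -0.09120866  0.26119157] [[ 2.09012365e-01  9.77911343e-01 -1.79922437e-03]
 [ 9.77912944e-01 -2.09011388e-01  7.17022631e-04]
 [ 3.25126181e-04 -1.90935140e-03 -9.99998124e-01]] [ 0.00141735  0.01412492  0.01456297 -0.00142268  0.00207298  0.00152314]
```

View pics/wrist4.png

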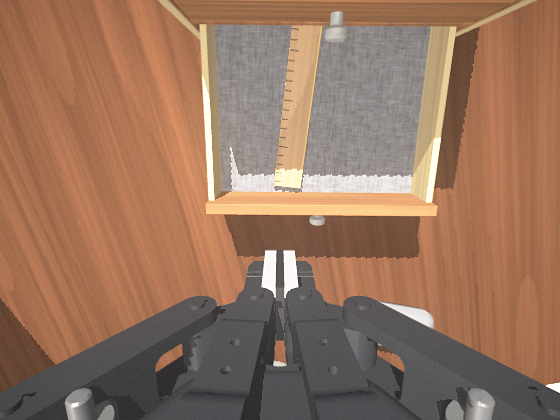

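View pics/top4.png

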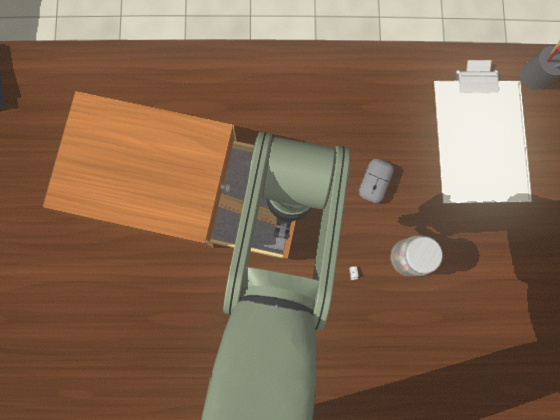

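Run:
```python
from h import *
np.set_printoptions(precision=4,suppress=True)
A=np.load("pose4.npy"); pose=(A[:,0],A[:,1:])
im=cv2.imread("pics/wrist4.png")
cv2.imwrite("pics/wrist4c.png",cv2.resize(im[10:225,190:480],None,fx=2.7,fy=2.7,interpolation=cv2.INTER_CUBIC))
W=lambda p,z:onz("wrist",p,z,pose)
n1,n2,f1,f2=[W(p,.024) for p in [(275,187),(302,187),(293,27),(322,27)]]
print(n1,n2,f1,f2, np.linalg.norm(n1-n2),np.linalg.norm(f1-f2))
for a,b in[(n1,f1),(n2,f2)]: print(np.degrees(np.arctan2(*(b-a)[1::-1])), np.linalg.norm(b-a))
# drawer front top outer edge
a,b=W((207,214),.075),W((436,214),.075); print(a,b,np.linalg.norm(a-b),np.degrees(np.arctan2(*(a-b)[1::-1])))
```

```text
[ 0.541  -0.1005  0.024 ] [ 0.5719 -0.1071  0.024 ] [0.5948 0.0595 0.024 ] [0.6239 0.0532 0.024 ] 0.03158997071137506 0.029788890422511646
71.42018306606718 0.16875322958749045
72.02699778915677 0.16851663828717375
[ 0.4691 -0.1032  0.075 ] [ 0.7007 -0.1526  0.075 ] 0.236851974764979 167.95412163228394
```

View pics/wrist4c.png

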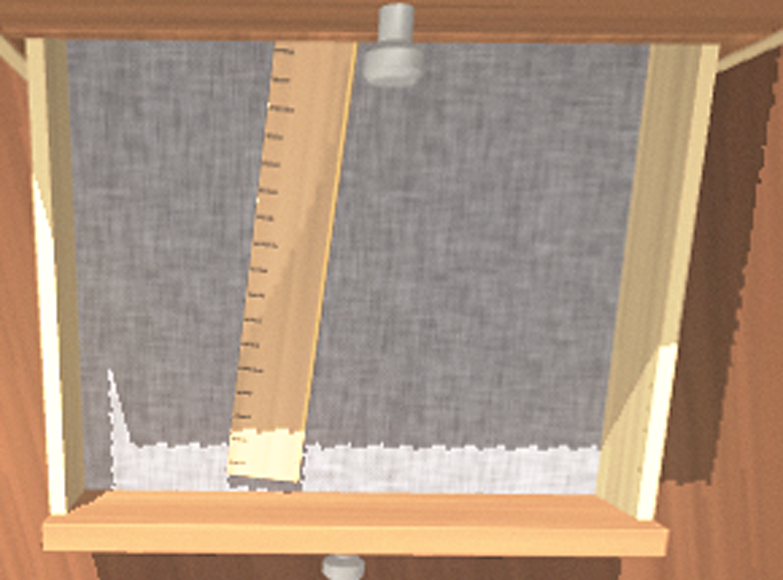

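send_rows(deltas=[[0,0,-0.054,1.16,1.71,0,0.4],[0,0,-0.054,1.16,1.71,0,0.4],[0,0,0,0,0,-4,0.4],[0,0,0,0,0,-5,0.4],[0,0,0,0,0,-5,0.4],[0,0,0,0,0,-3,0.4],[0,0,0,0,0,0,0.4]])

```text
clock: 8.02
tcp_pos: [0.5701, -0.0567, 0.0889]
eef_rot: [[0.313, 0.95, -0.008], [0.95, -0.313, 0.001], [-0.002, -0.008, -1.0]]
contact_force: [-0.3, 0.4, 0.3]
width: 0.051
```

Run:
```python
from h import *
s=sensors.sense();print(s["contact_force"],s["tcp_pos"],s["width"])
np.save("pose5.npy",np.c_[s["tcp_pos"],s["eef_rot"]])
for n in ["wrist","scene"]:
    cv2.imwrite(f"pics/{n}5.png",imaging.read_camera(n)[:,:,::-1])
```

```text
[-0.33290213  0.3973577   0.26110511] [ 0.57010514 -0.05672762  0.08893014] 0.0509767076037672
```

View pics/wrist5.png

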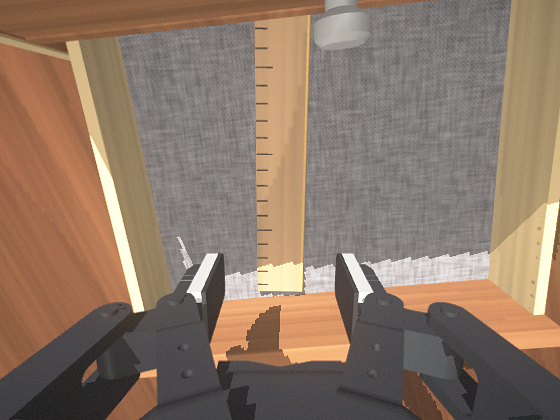

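View pics/scene5.png

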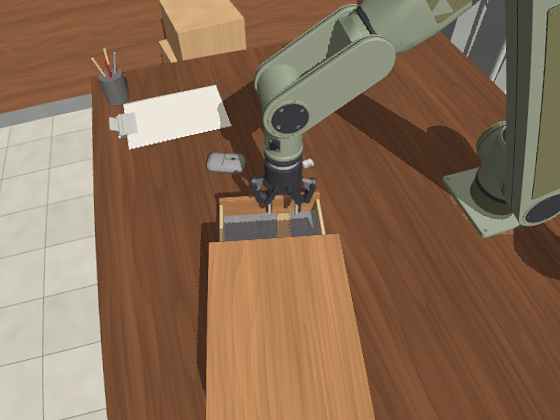

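Run:
```python
from h import *
np.set_printoptions(precision=4,suppress=True)
A=np.load("pose5.npy"); pose=(A[:,0],A[:,1:])
W=lambda p,z:onz("wrist",p,z,pose)
for p in [(260,290),(304,290),(256,30),(309,30)]:
    X=W(p,.024); print(X, pose[1].T@(X-pose[0]))
```

```text
[ 0.5417 -0.0975  0.024 ] [-0.0475 -0.0137  0.0651]
[ 0.571 -0.107  0.024] [-0.0474  0.0171  0.0649]
[0.5934 0.0577 0.024 ] [ 0.1161 -0.0132  0.0649]
[0.6216 0.0484 0.024 ] [0.116  0.0165 0.0646]
```

send_rows(deltas=[[0,0,0,0.1,0,-3,0.4],[0,0,0,0,0,-2,0.4],[0,0,0,0,0,-1,0.4],[0,0,0,0,0,-0.5,0.4],[0,0,0,0,0,-0.3,0.4],[0,0,0,0,0,0,0.4]])

```text
clock: 8.88
tcp_pos: [0.574, -0.0572, 0.0248]
eef_rot: [[0.313, 0.95, 0.001], [0.95, -0.313, -0.0], [0.0, 0.001, -1.0]]
contact_force: [0.1, -0.9, 0.1]
width: 0.0513
```

send_rows(deltas=[[0,0,0,0,0,-0.3,0.4],[0,0,0,0,0,-0.2,0.4],[0,0,0,0,0,0,0.4],[0,0,0,0,0,0,0.4]])

```text
clock: 9.38
tcp_pos: [0.5737, -0.0572, 0.0194]
eef_rot: [[0.313, 0.95, 0.0], [0.95, -0.313, -0.0], [0.0, 0.0, -1.0]]
contact_force: [-0.3, -0.6, 0.1]
width: 0.0514
```

send_rows(deltas=[[0,0,0,0,0,-0.2,0.4],[0,0,0,0,0,0,0.55],[0,0,0,0,0,0,0.7],[0,0,0,0,0,0,1],[0,0,0,0,0,0,1],[0,0,0,0,0,0,1]])

```text
clock: 10.12
tcp_pos: [0.5738, -0.0572, 0.0176]
eef_rot: [[0.313, 0.95, 0.001], [0.95, -0.313, -0.0], [0.0, 0.001, -1.0]]
contact_force: [0.3, 0.2, 5.2]
width: 0.0296
```

Run:
```python
from h import *
s=sensors.sense();print(s["contact_force"],s["tcp_pos"],s["width"])
cv2.imwrite(f"pics/wrist6.png",imaging.read_camera("wrist")[:,:,::-1])
```

```text
[0.27622373 0.20561516 5.222289  ] [ 0.57381503 -0.05715578  0.01761162] 0.02957388264375406
```

View pics/wrist6.png

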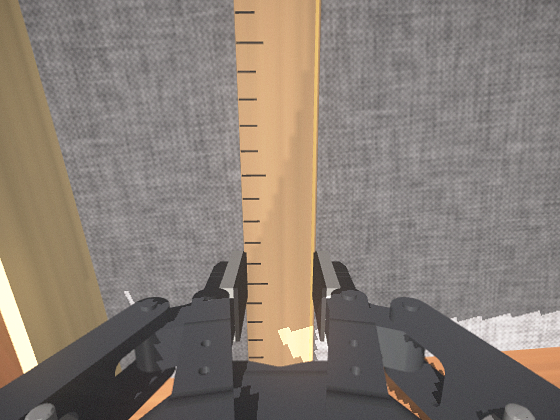

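send_rows(deltas=[[0,0,0,0,0,0.3,1],[0,0,0,0,0,0,1],[-0.0414,0.0137,0,0.01,0.02,1.09,1],[-0.0414,0.0137,0,0.02,0.07,1.1,1],[0,0,0,0,0,0,1]])

```text
clock: 10.8
tcp_pos: [0.5746, -0.0556, 0.0426]
eef_rot: [[0.311, 0.95, -0.026], [0.947, -0.312, -0.082], [-0.086, 0.001, -0.996]]
contact_force: [-0.5, 0.2, -0.3]
width: 0.03
```

Run:
```python
from h import *
s=sensors.sense();print(s["contact_force"],s["tcp_pos"],s["width"])
cv2.imwrite(f"pics/wrist7.png",imaging.read_camera("wrist")[:,:,::-1])
```

```text
[-0.52551949  0.17960894 -0.27826705] [ 0.57461866 -0.05560789  0.04256464] 0.029971231988742228
```

View pics/wrist7.png

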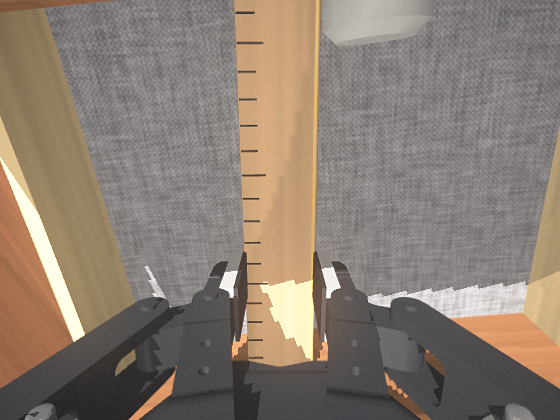

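Ruler is rigidly held (marks at the same pixels as before); the near end is rising. Continue to 15°.

send_rows(deltas=[[-0.0414,0.0137,0,0.04,0.11,1.09,1],[-0.0414,0.0137,0,0.05,0.16,1.08,1],[-0.0414,0.0137,0,0.07,0.2,1.07,1],[-0.0414,0.0137,0,0.08,0.25,1.07,1],[0,0,0,0,0,0,1],[0,0,0,0,0,0,1]])

```text
clock: 11.6
tcp_pos: [0.5756, -0.0494, 0.0845]
eef_rot: [[0.303, 0.95, -0.083], [0.917, -0.314, -0.245], [-0.258, -0.002, -0.966]]
contact_force: [-0.5, 0.4, -0.6]
width: 0.0301
```

Run:
```python
from h import *
np.set_printoptions(precision=4,suppress=True)
s=sensors.sense();print(s["contact_force"],s["tcp_pos"],s["width"],s["joint_pos"])
R=s["eef_rot"];p=s["tcp_pos"]; u=R[:,0]
xu=np.array([.208,.978,0]);F=np.array([.6235,.0415,0])
for d in (-.049,.251):
    X=p+d*u; print(X, "s",(F-X)@xu)
s0=(F-p)@xu; d=s0/(u@xu); print("bottom z at front plane",(p+d*u)[2], "at drawer front",(p+u*(s0-.18)/(u@xu))[2])
for n in("wrist","scene"):cv2.imwrite(f"pics/{n}8.png",imaging.read_camera(n)[:,:,::-1])
```

```text
[-0.4508  0.3661 -0.5991] [ 0.5756 -0.0494  0.0845] 0.03014869490779916 [ 0.0283  0.4974  1.7107 -0.2842  1.0439  0.5043]
[ 0.5608 -0.0943  0.0972] s 0.1458933411094115
[0.6516 0.1809 0.0197] s -0.1421648941135919
bottom z at front plane 0.057921509502774 at drawer front 0.10635368807385229
```

View pics/wrist8.png

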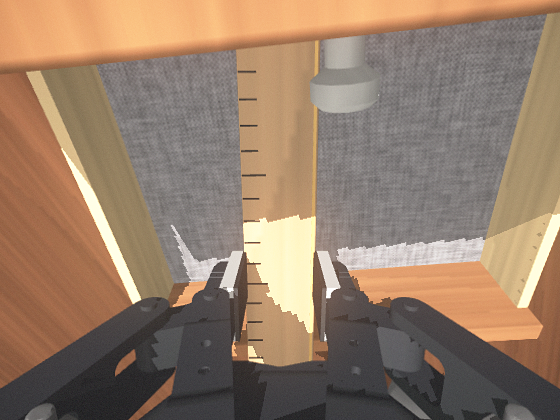

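View pics/scene8.png

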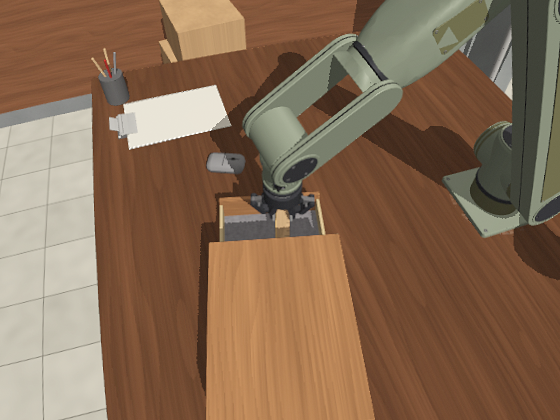

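send_rows(deltas=[[0,0,0,-0.28,-0.85,0.24,1],[0,0,0,-0.56,-1.7,0.48,1],[0,0,0,-0.56,-1.7,0.48,1],[0,0,0,-0.56,-1.7,0.48,1],[0,0,0,-0.56,-1.7,0.48,1],[0,0,0,0,0,0,1]])

```text
clock: 12.45
tcp_pos: [0.5508, -0.127, 0.1075]
eef_rot: [[0.305, 0.949, -0.081], [0.917, -0.315, -0.246], [-0.258, 0.001, -0.966]]
contact_force: [0.9, 0.2, -0.4]
width: 0.0298
```

Run:
```python
from h import *
s=sensors.sense();print(s["contact_force"],s["tcp_pos"],s["width"])
cv2.imwrite(f"pics/wrist9.png",imaging.read_camera("wrist")[:,:,::-1])
```

```text
[ 0.93408326  0.18226095 -0.36299648] [ 0.5507991  -0.12696822  0.10753555] 0.029792131236730086
```

View pics/wrist9.png

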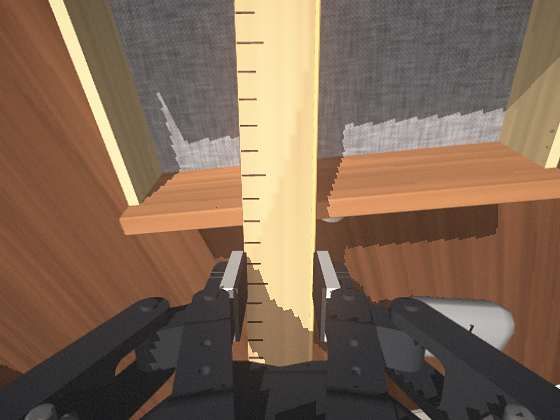

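Clear, no contact force, no slip. Continue drawing out.

send_rows(deltas=[[0,0,0,-0.56,-1.7,0.48,1],[0,0,0,-0.56,-1.7,0.48,1],[0,0,0,-0.56,-1.7,0.48,1],[0,0,0,-0.56,-1.7,0.48,1],[0,0,0,-0.56,-1.7,0.48,1],[0,0,0,-0.56,-1.7,0.48,1],[0,0,0,0,0,0,1]])

```text
clock: 13.38
tcp_pos: [0.5172, -0.2288, 0.1362]
eef_rot: [[0.305, 0.949, -0.081], [0.917, -0.315, -0.246], [-0.259, 0.001, -0.966]]
contact_force: [-0.1, 0.1, -0.5]
width: 0.0298
```

Run:
```python
from h import *
s=sensors.sense();print(s["contact_force"],s["tcp_pos"],s["width"])
R=s["eef_rot"];p=s["tcp_pos"]; u=R[:,0]
xu=np.array([.208,.978,0]);F=np.array([.6235,.0415,0])
for d in (-.049,.251):
    X=p+d*u; print(X, "s",(F-X)@xu)
for n in("wrist","scene","top"):cv2.imwrite(f"pics/{n}10.png",imaging.read_camera(n)[:,:,::-1])
```

```text
[-0.09612904  0.06094318 -0.46946712] [ 0.5172216  -0.22884281  0.13620693] 0.029788880892123382
[ 0.50229413 -0.27376022  0.14887962] s 0.3335353133437957
[0.59368681 0.00124432 0.07129172] s 0.045571198341111945
```

View pics/scene10.png

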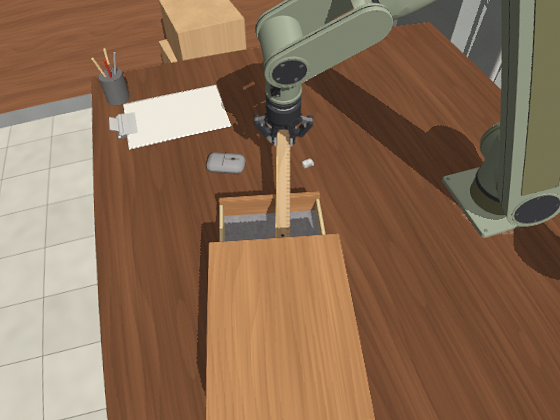

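View pics/top10.png

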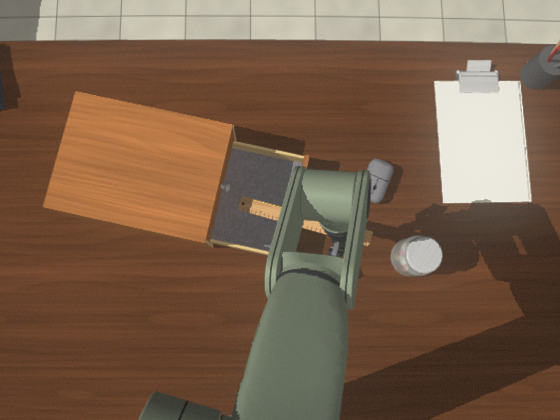

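View pics/wrist10.png

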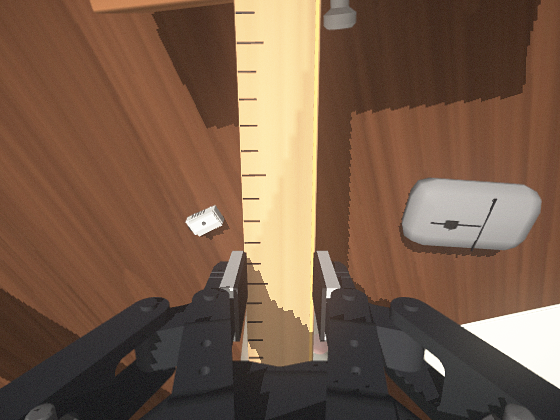

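send_rows(deltas=[[0,0,0,0,0,1,1],[0,0,0,0,0,2,1],[0,0,0,0,0,2,1],[0,0,0,0,0,2,1],[0,0,0,0,0,2,1],[0,0,0,0,0,2,1],[0,0,0,0,0,2,1],[0,0,0,0,0,2,1],[0,0,0,0,0,1,1],[0,0,0,0,0,0.5,1],[0,0,0,0,0,0,1],[0,0,0,0,0,0,1],[0,0,0,0,0,0,1],[0,0,0,0,0,0,1]])

```text
clock: 15.28
tcp_pos: [0.5174, -0.2275, 0.3004]
eef_rot: [[0.302, 0.95, -0.082], [0.917, -0.313, -0.245], [-0.259, -0.001, -0.966]]
contact_force: [0.2, -0.2, -0.4]
width: 0.0299
```

Run:
```python
from h import *
np.set_printoptions(precision=4,suppress=True)
s=sensors.sense();print(s["contact_force"],s["tcp_pos"],s["width"],s["joint_vel"])
for n in("wrist","scene","top"):cv2.imwrite(f"pics/{n}11.png",imaging.read_camera(n)[:,:,::-1])
```

```text
[ 0.2246 -0.1916 -0.4439] [ 0.5174 -0.2275  0.3004] 0.0299485069696436 [-0.0007 -0.0031 -0.0022 -0.0002 -0.0002  0.0002]
```

View pics/scene11.png

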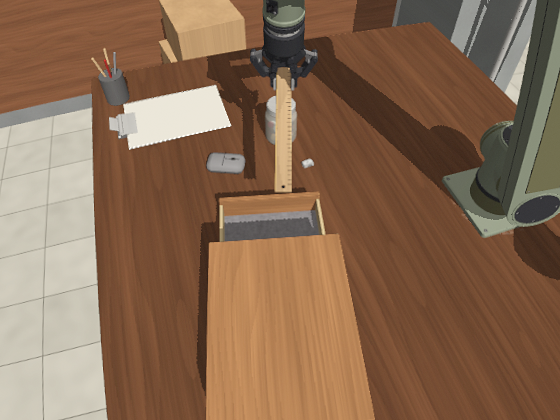

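View pics/top11.png

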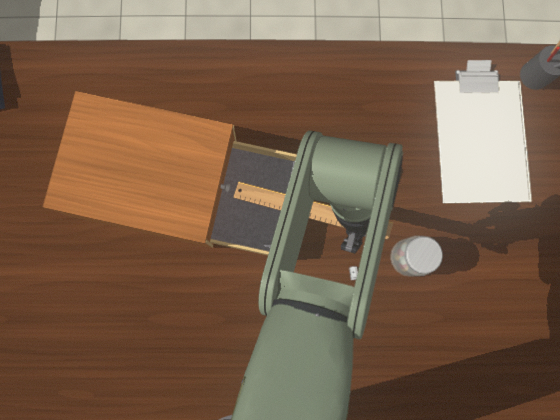

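View pics/wrist11.png

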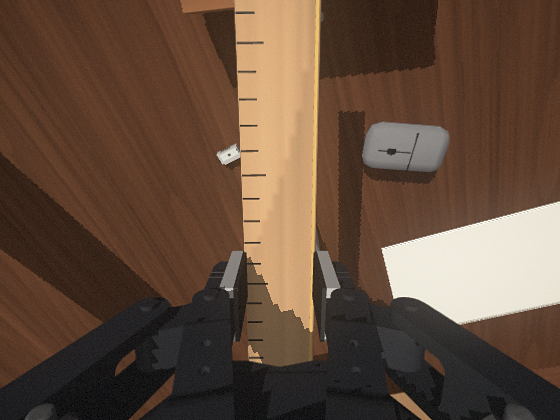

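Run:
```python
from h import *
np.set_printoptions(precision=4,suppress=True)
print(tri(ray("scene",(283,190)),ray("top",(237,190))))
s=sensors.sense(); print("predicted far end",s["tcp_pos"]+.251*s["eef_rot"][:,0])
a,b=[cv2.imread(f"pics/top{i}.png").astype(int) for i in(0,11)]
for n,(u,v,w) in dict(jar=(416,257,28),mouse=(376,180,22)).items():
    print(n,np.abs(a-b)[v-w:v+w,u-w+10:u+w].mean())
a,b=[cv2.imread(f"pics/scene{i}.png").astype(int) for i in(0,11)]
for n,(u,v,w) in dict(mouse=(227,162,20),sharp=(308,163,8)).items(): print(n,np.abs(a-b)[v-w:v+w,u-w:u+w].mean())
c=cv2.imread("pics/top11.png")[110:260,190:320]; cv2.imwrite("pics/t11c.png",cv2.resize(c,None,fx=4,fy=4))
```

```text
(array([ 0.5892, -0.0002,  0.2379]), np.float64(0.0013815788477621884))
predicted far end [0.5935 0.0027 0.2357]
jar 1.9496635610766047
mouse 29.310383244206772
mouse 3.341458333333333
sharp 0.9869791666666666
```

View pics/t11c.png

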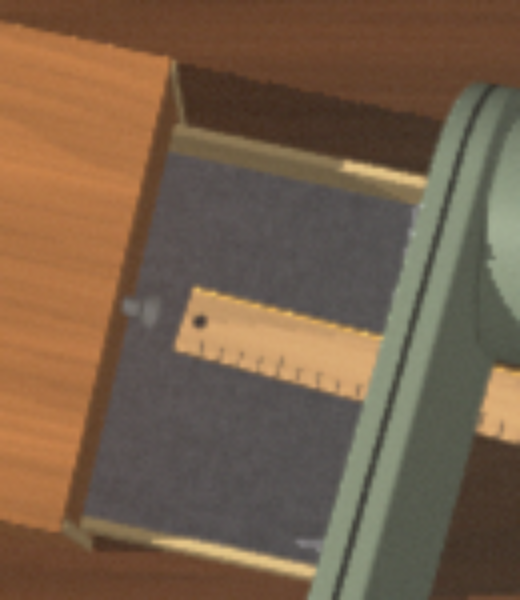

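```bash
python3 -c "
from bench import env; print(env.sign_off())"
```

```text
the job is handed in; nothing more can be done
None
```

The ruler is out and held still in the gripper, clear of everything, and I handed the job in at about 15.5 s of the 58 s allowed.

**What I did:**
- **Upper drawer:** I pushed it home first. At the end the force rose to about 23 N while the drawer stopped moving. That is well past the 8 N catch, and the pictures show its front flush.
- **Ruler:** I gripped it across its width about 49 mm from its near end, then tilted that end up 15° so it cleared the lower drawer front. I drew it out along its own slant and lifted it straight up.

**Last checks:**
- **Height:** two cameras put the ruler's far (lowest) end at 0.238 m and the arm's pose puts it at 0.236 m. The unit top is at 0.152 m.
- **Contact and grip:** the contact force was about 0.5 N, no more than sensor noise. The finger opening held steady at 30 mm against the ruler's 32 mm, and its marks stayed at the same pixels in the wrist pictures, so it did not slip.
- **Jar, mouse and sharpener:** all three look unmoved. The arm blocked the overhead view of the mouse at the end, so I checked the mouse in the scene picture, where it differs only slightly from the start; I took that to be shadow.

**Measurement that disagreed:** my first camera estimate of the unit's front plane was about 6 mm off from where the drawer actually stopped, so I used the stop position for the ruler moves.

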